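# Lay out a bracket kit with interlocked channels

## Robot

A 7-joint arm with a two-finger parallel gripper is mounted at the origin on the work surface. World frame = base frame: x ahead of the robot, y to its left, z up, the work surface at z = 0. Lengths are in m, angles in rad, forces in N, time in s.
With the tool pointing down it reaches from about 0.4 to 0.85 m from the base axis. Payload 4.5 kg.
Tool frame: the origin (TCP) lies on the centre line of the jaws, within the pads' length; the fingertips stand 8 mm ahead of it and the grasp point (between the pads) lies 11 mm behind it; z points along the fingers, x is the direction in which the jaws open and shut, and the axes are right-handed (so a half turn about z gives the same grasp; the last joint's range is limited). The gripper opens to 88 mm and grips with 3 to 60 N. Pads are 18 mm wide; open, the fingers measure 123 mm over their backs; the gripper's body (75 mm by 187 mm) begins 45 mm behind the grasp point.
Start: joints at [-1.291, 0.689, -0.195, 1.565, 0.157, 0.902, -0.215], TCP at [0.152, 0.606, 0.247] pointing down, gripper open.
Joint ranges: [-3.01, 3.01], [-0.46, 2.08], [-1.47, 1.51], [0.13, 2.56], [-1, 4.14], [0.04, 2.09], [-2.66, 2.66]. Speed limits (rad/s): [2.57, 2.57, 3.14, 3.14, 3.14, 3.14, 3.14].

## Interface

Orientations are given as a unit quaternion [x, y, z, w].
In Python, from plant import r gives the robot as it stands.
- The arm moves only by the shell command python3 -m pendant 'ROWS' [FORCE]. ROWS is JSON, a list of rows, each a list of 3 entries, a list of its own where there are three numbers: the turn, a rotation vector about the tool's x, y, z in rad, then the shift along the tool's x, y, z in m, then the opening, from 0 (shut) to 1 (fully open). In form: [[[wx, wy, wz], [tx, ty, tz], claw], ...]. A call has 1 to 10 rows; each row is the pose to reach, as a shift and turn from the pose commanded when the call began, along the tool's axes at that moment; what a row does not reach only later rows make up. A row lasts 1/10 s, in which the tool goes at most 50 mm and 8.59 degrees, less where a joint would pass 70% of its speed; a pose out of reach is approached as far as the arm can. A call with a gripper value outside its range is refused whole. The fingers move at their own pace and stop on an object; FORCE is the grip in N (left out, the last holds). Time passes only in rows, so rows that repeat a pose let the fingers close. It gives the time, the measured TCP pose, the force and the opening at its end, in the units of the state.
- r.get_state(): the state, without advancing time (a new reading comes with each control period).
- r.snapshot(name): name is "side" or "top"; returns a dict with "image" (420x560x3 uint8, red, green, blue), "mtx" (3x3 intrinsics, pixels), "R" (3x3) and "t" (3): a world point X has camera coordinates R X + t. Camera axes: x right, y down, z forward; pixel columns grow to the right and rows downward; lengths in m; the calibration is good to about 2 mm. A picture is of the moment at which its call begins. There is no depth.
- r.finish_job(): hands the job in, once; it reports no verdict.
The state is a dict: "clock": time; "q": joint angles; "qd": joint speeds; "joint_torque": joint torques, N m; "tool_pos": TCP position; "eef_rot": TCP orientation; "contact_force": force on the tool from outside, world axes, zero at the start; "moment": the same for the moment, N m; "opening": opening from 0.0 (shut) to 1.0 (fully open).
Only numpy, scipy, OpenCV 4.12 (cv2) and the standard library are available. Lean on these libraries where they do the work, as an engineer would, in place of code of your own. Each camera call takes 0.05 s, during which the arm holds its last target. There are 200 camera calls.

## Task

Lay out the bracket kit in the blue tray, seen with its pull bar towards you: the two open-up channels go lengthwise away from you and centred on both wooden runners, one on each side of the strap slot (about 30 mm between them), and then the open-down channel goes centred over the slot, level with them at the ends, so that one of its flanges drops right into each trough. On the tray floor, midway between the channels and the front lip, stand the flanged hub (flange down) in line with the left-hand channel and the plain spacer tube in line with the right-hand one. Set everything down rather than dropping it, and leave the waste can, bolt bin and brush where they are.

Things in the scene. Friction and masses are not known exactly. Their poses are not given: they have to be found in the camera images.
- tray: Fixed blue steel tray, 250 (x) x 240 (y) mm, floor 3 thick, lip 12 high. Origin: centre of underside, on the bench; x points away from its dark pull bar (near the robot, yaw within 0.2 rad), y to its left. Wooden runners along y, centred at x = 10 and 80 mm, 22 wide, tops 18 mm above the bench, each cut by a strap slot (y -14 to 14): blocks y 14 to 94 each side. Left or right of the mat of parts.
- channel_a: Pressed steel U-channel, 110 long (x) x 56 wide over the flanges (y) x 36 high, 3 mm sheet, 0.32 kg, ends open, two bolt holes in the web; same either way round. Lies open-up (trough upwards). Origin: centre of its underside (under the web), z up. Starts on a 4 mm thick black rubber mat.
- channel_b: Pressed steel U-channel, 110 long (x) x 56 wide over the flanges (y) x 36 high, 3 mm sheet, 0.32 kg, ends open, two bolt holes in the web; same either way round. Lies open-up (trough upwards), twin of channel_a and interchangeable with it. Origin: centre of its underside (under the web), z up. Starts on a 4 mm thick black rubber mat.
- channel_c: Pressed steel U-channel, 110 long (x) x 56 wide over the flanges (y) x 36 high, 3 mm sheet, 0.32 kg, ends open, two bolt holes in the web; same either way round. Lies open-down, flat web on top. Origin: centre of underside, in the plane of the flange edges. Interlocked, its flange edges stand on the webs of the other two, origin 3 mm above theirs. Starts on a 4 mm thick black rubber mat.
- hub: Grey steel flanged hub, 0.40 kg: round flange 60 mm across and 12 high at the foot, round boss 34 mm across above it, 45 mm high in all, 20 mm bore. Origin: centre of its underside, z up. It stands flange down at the start and at the end. Starts on a 4 mm thick black rubber mat.
- tube: Plain aluminium-coloured spacer tube standing on end: 40 mm outside, 28 mm bore, 45 mm high, 0.22 kg. Origin: centre of its underside, z up. Starts on a 4 mm thick black rubber mat.
- waste_can: Bystander: red lidded waste can, 136 mm across, about 150 high, 1.6 kg, at the right of the bench. Origin: centre of its underside.
- bolt_bin: Bystander: small grey bin of bolts, 150 x 100 x 65 mm, 1.2 kg, at the left of the bench. Origin: centre of its underside.
- brush: Bystander: hand brush lying at the far side of the bench, its handle along its x axis. Origin: near its middle, on the underside.
There are look-alikes about, which are no part of the job. Leave any green or pink look-alike of the channel_a alone. What is shaped like the hub but red is not meant.

How it is judged:
By the outcome, as a careful person would: the job done as asked, in the order asked, and still so for the second after the job is handed in, with the robot touching nothing.
It also fails if it takes over 120 s, if anything falls off the work surface, if the arm or the gripper's body presses on something with over 40 N, if the wrist force passes 120 N, or if a joint passes its speed limit or range.

## Working session

There is one attempt and no reset: what is moved stays moved. The work goes in short steps, Python scripts to look and compute and a shell command to move; the robot and the scene stay as the last step left them, time stands still between calls to the robot, and variables do not carry over. Pictures are saved under pics/ and viewed, about 12 in all and at most 16, crops included, and the job is handed in when it is done.

```bash
ls && mkdir -p pics
python3 - <<'E'
from plant import r
import cv2,numpy as np
s=r.get_state();print({k:np.round(v,3).tolist() for k,v in s.items()})
for n in("top","side"):
    d=r.snapshot(n);np.savez(f"pics/{n}0.npz",**d);cv2.imwrite(f"pics/{n}0.png",d["image"][:,:,::-1])
    print(n,d["mtx"].tolist(),np.round(d["R"],3).tolist(),d["t"], "cam",-d["R"].T@d["t"])
E
```

```text
pics
{'clock': 0.0, 'q': [-1.291, 0.69, -0.195, 1.566, 0.157, 0.902, -0.215], 'qd': [0.001, -0.002, -0.001, -0.002, 0.003, 0.001, -0.0], 'joint_torque': [-0.0, -52.756, -1.267, -15.342, -0.053, 0.006, 0.0], 'tool_pos': [0.152, 0.606, 0.246], 'eef_rot': [0.788, 0.615, -0.001, 0.001], 'contact_force': [-0.424, 0.266, -0.847], 'moment': [0.039, 0.034, -0.01], 'opening': 0.998}
top [[393.42338289465744, 0.0, 287.0760105821589], [0.0, 393.42338289465744, 209.2121412934767], [0.0, 0.0, 1.0]] [[0.005, -1.0, -0.016], [-0.985, -0.002, -0.174], [0.174, 0.017, -0.985]] [-0.0090426   0.58339775  1.41102422] cam [ 0.32856148 -0.03143054  1.49079962]
side [[385.85148614234237, 0.0, 286.73933688071975], [0.0, 385.85148614234237, 222.30717418258672], [0.0, 0.0, 1.0]] [[0.756, -0.655, -0.019], [-0.461, -0.511, -0.726], [0.466, 0.557, -0.688]] [-0.45952323  0.30428014  0.95947571] cam [ 0.04042886 -0.67983449  0.87208499]
```

View pics/top0.png

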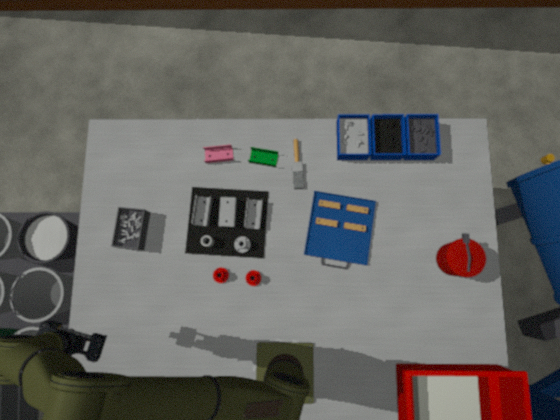

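View pics/side0.png

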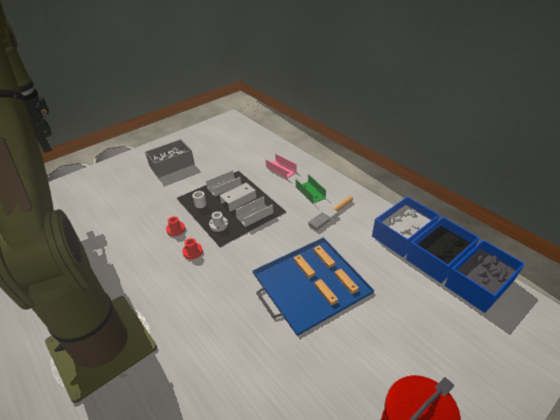

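The top view shows the mat at about (228,222). The channels are at (201,211), (228,211) and (254,213), the tube at (207,241) and the hub at (242,243). The tray is at (340,228) with its pull bar at (337,263). The red hubs at (221,275) and (254,278) and the pink and green channels at (219,154) and (263,157) are look-alikes. I'll enlarge both views.

Run:
```python
import cv2,numpy as np
t=cv2.imread("pics/top0.png");s=cv2.imread("pics/side0.png")
a=cv2.resize(t[180:285,180:385],None,fx=3.9,fy=3.9,interpolation=cv2.INTER_CUBIC)
cv2.imwrite("pics/c1.png",a[:600,:800])
b=cv2.resize(s[165:275,160:300],None,fx=5.4,fy=5.4,interpolation=cv2.INTER_CUBIC)
cv2.imwrite("pics/c2.png",b[:600,:800])
```

```text
(no output)
```

View pics/c1.png

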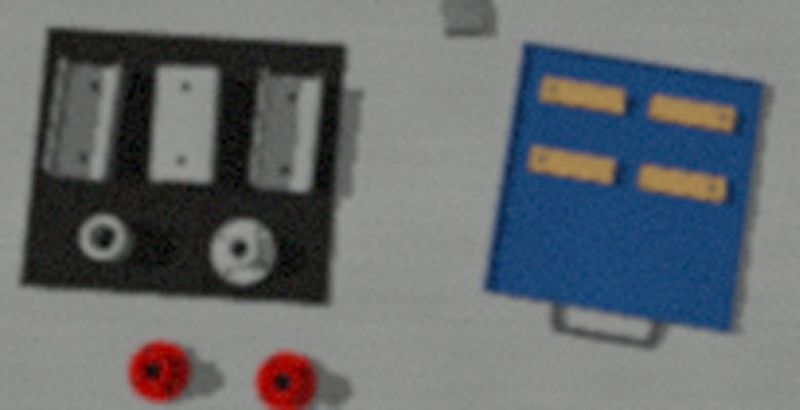

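View pics/c2.png

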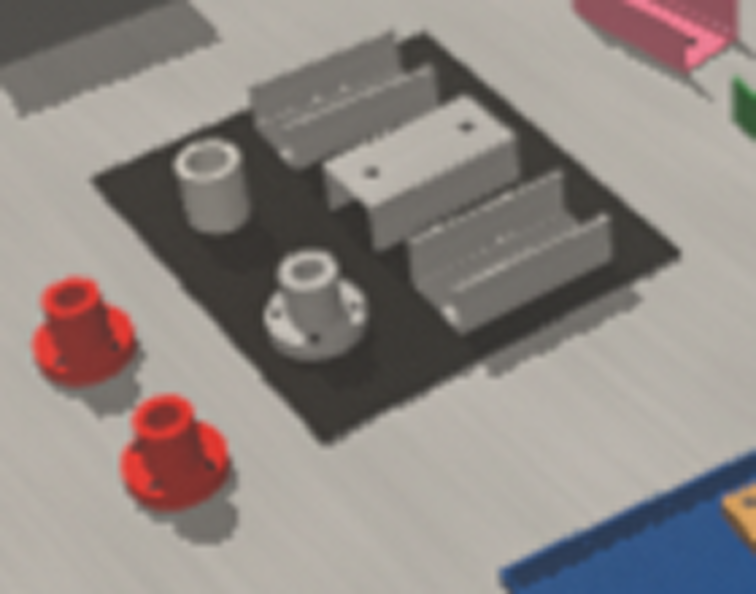

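```bash
cat > h.py <<'E'
import cv2,numpy as np
from plant import r
def cam(n,fresh=True,tag=None):
    d=r.snapshot(n)
    if tag: np.savez(f"pics/{n}_{tag}.npz",**d); cv2.imwrite(f"pics/{n}_{tag}.png",d["image"][:,:,::-1])
    return d
def load(f): return dict(np.load(f))
def ray(d,p):
    c=-d["R"].T@d["t"]; v=d["R"].T@np.linalg.inv(d["mtx"])@np.array([p[0],p[1],1.]); return c,v
def onz(d,p,z):
    c,v=ray(d,p); return c+v*(z-c[2])/v[2]
def tri(d1,p1,d2,p2):
    c1,v1=ray(d1,p1);c2,v2=ray(d2,p2)
    s=np.linalg.lstsq(np.c_[v1,-v2],c2-c1,rcond=None)[0]
    a=c1+v1*s[0];b=c2+v2*s[1]; return (a+b)/2,np.linalg.norm(a-b)
def proj(d,X):
    c=d["mtx"]@(d["R"]@np.asarray(X)+d["t"]); return c[:2]/c[2]
def blobs(m,amin,amax):
    n,l,st,ce=cv2.connectedComponentsWithStats(m.astype(np.uint8)); return [(st[i,4],ce[i],(l==i)) for i in range(1,n) if amin<st[i,4]<amax]
E
python3 - <<'E'
from h import *
for n,box in(("top",(185,187,270,260)),("side",(175,168,290,248))):
    d=load(f"pics/{n}0.npz");im=d["image"];hsv=cv2.cvtColor(im,cv2.COLOR_RGB2HSV);H,S,V=[hsv[...,i].astype(int) for i in range(3)]
    print(n,"orange")
    for a,c,m in blobs((H>8)&(H<25)&(S>90)&(V>110),15,300):
        ys,xs=np.nonzero(m); print(a,c.round(2),"V",int(V[m].mean()),V[m].min(),V[m].max(), [np.round(q,1) if not np.isscalar(q) else round(q,1) for q in cv2.minAreaRect(np.c_[xs,ys].astype(np.float32))])
    x0,y0,x1,y1=box
    for th in(75,140):
        print("parts V>",th)
        M=np.zeros(V.shape,bool);M[y0:y1,x0:x1]=V[y0:y1,x0:x1]>th
        for a,c,m in blobs(M,12,2000):
            ys,xs=np.nonzero(m); print(a,c.round(2),(xs.min(),ys.min(),xs.max(),ys.max()),"V",int(V[m].mean()),[np.round(q,1) for q in cv2.minAreaRect(np.c_[xs,ys].astype(np.float32))])
    b=blobs((H>95)&(H<125)&(S>110)&(V>40),1000,20000)
    for a,c,m in b: 
        ys,xs=np.nonzero(m); print("blue",a,c.round(1),cv2.boxPoints(cv2.minAreaRect(np.c_[xs,ys].astype(np.float32))).round(1).tolist())
E
```

```text
top orange
87 [295.92 149.87] V 153 111 175 [array([295.9, 150. ]), array([22. ,  3.9]), 85.2]
69 [549.38 157.19] V 134 111 149 [array([549. , 156.6]), array([10.9,  8. ]), 15.9]
107 [329.33 204.17] V 154 130 169 [array([329.1, 204.1]), array([20.4,  5.1]), 9.5]
109 [357.02 208.76] V 153 123 167 [array([357. , 208.8]), array([20.7,  5.1]), 9.5]
106 [326.17 222.02] V 155 130 168 [array([326.2, 221.9]), array([20.4,  5.1]), 9.5]
109 [354.54 226.65] V 155 121 168 [array([354.6, 226.7]), array([21. ,  5.1]), 9.5]
parts V> 75
1077 [226.13 226.79] (np.int64(185), np.int64(187), np.int64(269), np.int64(259)) V 127 [array([227., 223.]), array([72., 84.]), np.float64(90.0)]
431 [200.92 210.52] (np.int64(191), np.int64(195), np.int64(210), np.int64(225)) V 102 [array([200.6, 210.3]), array([16.2, 29. ]), np.float64(8.5)]
492 [226.74 211.55] (np.int64(218), np.int64(196), np.int64(235), np.int64(226)) V 134 [array([226.8, 211.3]), array([16.4, 30.4]), np.float64(4.1)]
463 [252.9 213.6] (np.int64(244), np.int64(198), np.int64(262), np.int64(229)) V 107 [array([252.9, 213.6]), array([16.2, 29.9])
[... 3149 characters left out ...]
5. ]), array([6., 9.]), np.float64(90.0)]
20 [224.7  220.35] (np.int64(223), np.int64(217), np.int64(226), np.int64(224)) V 165 [array([224.5, 220.5]), array([7., 3.]), np.float64(90.0)]
40 [212.05 224.35] (np.int64(209), np.int64(219), np.int64(216), np.int64(228)) V 169 [array([211.8, 224.5]), array([10.3,  4.7]), np.float64(60.3)]
blue 4906 [444.9 254.3] [[365.79998779296875, 233.1999969482422], [400.8999938964844, 180.60000610351562], [524.5999755859375, 263.1000061035156], [489.5, 315.70001220703125]]
blue 5059 [308.5 286.8] [[252.6999969482422, 270.70001220703125], [335.6000061035156, 223.89999389648438], [373.79998779296875, 291.3999938964844], [290.8999938964844, 338.29998779296875]]
```

Run:
```python
from h import *
T=load("pics/top0.npz");S=load("pics/side0.npz")
def hsv(d):
    h=cv2.cvtColor(d["image"],cv2.COLOR_RGB2HSV).astype(int);return h[...,0],h[...,1],h[...,2]
def orange(d,v):
    H,s,V=hsv(d);return [c for a,c,m in blobs((H>8)&(H<25)&(s>90)&(V>v),40,300)]
to=orange(T,125);so=orange(S,175);P=[]
for c in to:
    if c[1]>195 and c[0]<400:
        best=min(so,key=lambda q:tri(T,c,S,q)[1]+abs(tri(T,c,S,q)[0][2]-.02));X,e=tri(T,c,S,best);P.append(X);print("runner",X.round(4),"err",round(e,4))
P=np.array(P);o=P[np.argsort(-P[:,1])] # left to right
print("centre all (x_t=45,y_t=0)",P.mean(0).round(4))
far=sorted(P,key=lambda p:-p[0])[:2];near=sorted(P,key=lambda p:-p[0])[2:]
far.sort(key=lambda p:-p[1]);near.sort(key=lambda p:-p[1])
for pr in(far,near): v=pr[0]-pr[1];print("y dir yaw",np.arctan2(-v[0],v[1]).round(4),np.linalg.norm(v))
for i in(0,1): v=far[i]-near[i];print("x dir yaw",np.arctan2(v[1],v[0]).round(4),np.linalg.norm(v))
# tray lip corners
H,s,V=hsv(T);m=[m for a,c,m in blobs((H>95)&(H<125)&(s>110)&(V>40),3000,3600) if abs(c[0]-340)<10][0]
ys,xs=np.nonzero(m);q=cv2.boxPoints(cv2.minAreaRect(np.c_[xs,ys].astype(np.float32)));w=np.array([onz(T,p,.012) for p in q]);print("tray lip corners",w.round(4).tolist(),"centre",w.mean(0).round(4))
# c and tube
print("c top",tri(T,[m_c for a,m_c,_ in blobs(hsv(T)[2]>125,250,500) if 220<m_c[0]<235 and 200<m_c[1]<220][0],S,[236.98,192.54]))
U=4
for n,d,pts in(("top",T,dict(a=(200,211),b=(253,213),c=(227,211),tube=(206,241),hub=(241,244))),):
    for k,p in pts.items():
        x0,y0=int(p[0])-12,int(p[1])-18
        g=cv2.cvtColor(d["image"],cv2.COLOR_RGB2GRAY)[y0:y0+36,x0:x0+24]
        g=cv2.resize(g,None,fx=U,fy=U,interpolation=cv2.INTER_CUBIC)
        bh=cv2.morphologyEx(g,cv2.MORPH_BLACKHAT,cv2.getStructuringElement(cv2.MORPH_ELLIPSE,(17,17) if k in"abc" else(33,33))).astype(float)
        out=[]
        for a,c,m in blobs(bh>20,6,600):
            wt=bh*m;yy,xx=np.mgrid[:bh.shape[0],:bh.shape[1]];cc=np.array([(xx*wt).sum(),(yy*wt).sum()])/wt.sum();out.append((a,((cc+.5)/U-.5+[x0,y0]).round(2).tolist(),int(wt.max())))
        print(k,out)
for n,d in(("top",T),("side",S)):
    V=hsv(d)[2]
    mat=[(a,c,m) for a,c,m in blobs(V<60,1500,9000) if 150<c[0]<270 and 170<c[1]<250]
    m=mat[0][2].astype(np.uint8);ct=max(cv2.findContours(m,0,2)[0],key=cv2.contourArea)
    hull=cv2.convexHull(ct);f=np.zeros_like(m);cv2.fillPoly(f,[hull],1);f=cv2.erode(f,np.ones((3,3)))
    for a,c,mm in blobs((f>0)&(m==0),20,2000):
        k=max(cv2.findContours(mm.astype(np.uint8),0,2)[0],key=cv2.contourArea);print(n,a,c.round(1),cv2.approxPolyDP(cv2.convexHull(k),1.5,True)[:,0].tolist())
```

```text
runner [ 0.6094 -0.1674  0.0155] err 0.0004
runner [ 0.5912 -0.2715  0.0174] err 0.0013
runner [ 0.5406 -0.1545  0.0152] err 0.0005
runner [ 0.5227 -0.2603  0.0168] err 0.0014
centre all (x_t=45,y_t=0) [ 0.566  -0.2134  0.0162]
y dir yaw -0.1727 0.10568799368474854
y dir yaw -0.1678 0.10731196424357706
x dir yaw -0.1853 0.06991280857990288
x dir yaw -0.162 0.06938948284001654
tray lip corners [[0.4186, -0.0703, 0.012], [0.662, -0.1117, 0.012], [0.6215, -0.3495, 0.012], [0.3809, -0.3018, 0.012]] centre [ 0.5208 -0.2083  0.012 ]
c top (array([0.57510351, 0.21973117, 0.04039043]), np.float64(0.0017675842804131749))
a [(np.int32(332), [210.92, 203.83], 64), (np.int32(9), [197.15, 197.96], 24), (np.int32(45), [196.48, 201.41], 26), (np.int32(71), [203.84, 201.63], 44), (np.int32(130), [195.17, 210.87], 28), (np.int32(23), [210.91, 215.0], 34), (np.int32(75), [193.56, 220.21], 25), (np.int32(55), [200.89, 220.02], 38)]
b [(np.int32(157), [263.79, 202.89], 44), (np.int32(10), [240.91, 201.12], 26), (np.int32(66), [254.32, 204.47], 41), (np.int32(75), [252.53, 223.12], 46), (np.int32(25), [2
[... 977 characters left out ...]
(np.int32(383), [240.76, 243.26], 119), (np.int32(127), [244.99, 247.35], 40), (np.int32(11), [238.21, 248.95], 25)]
top 503 [200.7 210.5] [[195, 195], [210, 196], [211, 198], [207, 224], [205, 226], [191, 223]]
top 528 [226.8 211.2] [[235, 197], [234, 226], [218, 226], [220, 197]]
top 503 [253.  213.6] [[247, 198], [262, 200], [260, 226], [258, 229], [244, 226]]
top 134 [206.1 240.5] [[209, 235], [212, 238], [212, 244], [203, 246], [200, 243], [200, 238], [203, 235]]
top 240 [241.8 244.1] [[247, 237], [250, 243], [248, 250], [242, 253], [238, 252], [234, 248], [234, 240], [239, 236]]Traceback (most recent call last):
  File "<stdin>", line 36, in <module>
IndexError: list index out of range
```

Run:
```python
from h import *
T=load("pics/top0.npz");S=load("pics/side0.npz")
for k,p,q,z in(("a",(203.84,201.63),(200.89,220.02),.007),("b",(254.32,204.47),(252.53,223.12),.007),("c",(227.17,201.74),(225.96,220.74),.040)):
    A=onz(T,p,z);B=onz(T,q,z);v=A-B;print(k,((A+B)/2).round(4),"yaw",np.arctan2(v[1],v[0]).round(4),"hole gap",np.linalg.norm(v).round(4))
for n,p,q in(("a flange",(191,223),(206.3,182)),("a flange",(195,195),(233.5,170.9)),("b fl",(244,226),(235.9,209.4)),("b fl",(247,198),(264.1,197.4)),("tube top",(206.2,240.6),(197.6,194.6)),("hub top",(240.8,243.3),(216.5,215))):
    X,e=tri(T,p,S,q);print(n,X.round(4),round(e,4))
for n,p,z in(("tube",(206.2,240.6),.049),("hub",(240.8,243.3),.049)):print(n,onz(T,p,z).round(4))
# yaw from left edges at z=.04
for k,p,q in(("a",(195,195),(191,223)),("b",(247,198),(244,226))):
    v=onz(T,p,.04)-onz(T,q,.04);print(k,"edge yaw",np.arctan2(v[1],v[0]).round(3),np.linalg.norm(v).round(3))
print("runners@.018",[onz(T,p,.018).round(4).tolist() for p in((329.33,204.17),(357.02,208.76),(326.17,222.02),(354.54,226.65))])
# side-view cross-check of mat centre objects at known plane
s=r.get_state();from scipy.spatial.transform import Rotation as Ro
R=Ro.from_quat(s["eef_rot"]).as_matrix();print(R.round(3).tolist())
```

```text
a [0.5845 0.319  0.007 ] yaw -0.1158 hole gap 0.0722
b [0.5734 0.1223 0.007 ] yaw -0.0752 hole gap 0.0726
c [0.5774 0.22   0.04  ] yaw -0.0315 hole gap 0.0724
a flange [0.5339 0.3544 0.0303] 0.0001
a flange [0.6429 0.3431 0.0314] 0.0038
b fl [0.5219 0.1533 0.0382] 0.0001
b fl [0.6306 0.1444 0.0335] 0.0027
tube top [0.4646 0.2907 0.0492] 0.0029
hub top [0.4556 0.1628 0.0479] 0.002
tube [0.4659 0.2902 0.049 ]
hub [0.4564 0.1623 0.049 ]
a edge yaw -0.094 0.107
b edge yaw -0.083 0.107
runners@.018 [[0.6091, -0.1673, 0.018], [0.5915, -0.2719, 0.018], [0.5405, -0.1544, 0.018], [0.5231, -0.2608, 0.018]]
[[0.243, 0.97, -0.0], [0.97, -0.243, -0.002], [-0.002, 0.0, -1.0]]
```

```bash
cat > go.py <<'E'
# go.py x y z yaw : delta from measured pose to the target, in tool axes (yaw = part yaw, jaws along part y)
import sys,numpy as np
from plant import r
from scipy.spatial.transform import Rotation as Ro
x,y,z,yaw=map(float,sys.argv[1:5]);s=r.get_state();R=Ro.from_quat(s["eef_rot"])
xa=np.array([-np.sin(yaw),np.cos(yaw),0]);za=np.array([0,0,-1.]);T=Ro.from_matrix(np.c_[xa,np.cross(za,xa),za])
print("turn",(R.inv()*T).as_rotvec().round(3).tolist(),"shift",R.inv().apply(np.array([x,y,z])-s["tool_pos"]).round(4).tolist(),"clk",round(float(s["clock"]),2),"F",np.round(s["contact_force"],1).tolist(),"open",round(float(s["opening"]),3))
E
python3 go.py .5845 .320 .12 -0.105
```

```text
turn [-0.0, 0.002, -0.141] shift [-0.1717, 0.489, 0.1263] clk 0.1 F [0.3, 0.2, -0.2] open 1.0
```

```bash
python3 -m pendant '[[[0,0,-0.03],[-0.015,0.04,0],1],[[0,0,-0.06],[-0.03,0.085,0.01],1],[[0,0,-0.09],[-0.045,0.13,0.02],1],[[0,0,-0.12],[-0.06,0.175,0.035],1],[[0,0,-0.141],[-0.077,0.22,0.05],1],[[0,0,-0.141],[-0.093,0.265,0.065],1],[[0,0,-0.141],[-0.109,0.31,0.08],1],[[0,0,-0.141],[-0.124,0.355,0.09],1],[[0,0,-0.141],[-0.14,0.4,0.1],1],[[0,0,-0.141],[-0.155,0.445,0.115],1]]' 30; python3 go.py .5845 .320 .12 -0.105
```

```text
clock: 1.1
tool_pos: [0.5476, 0.3463, 0.1314]
eef_rot: [0.743, 0.669, 0.0, -0.0]
contact_force: [0.6, 1.1, 0.3]
opening: 0.998
turn [0.0, -0.0, 0.0] shift [-0.0223, 0.0394, 0.0114] clk 1.1 F [0.6, 1.1, 0.3] open 0.998
```

```bash
python3 -m pendant '[[[0,0,0],[-0.01,0.02,0.006],1],[[0,0,0],[-0.018,0.035,0.011],1],[[0,0,0],[-0.02,0.039,0.011],1],[[0,0,0],[-0.02,0.039,0.011],1]]'; python3 go.py .5845 .320 .020 -0.105
```

```text
clock: 1.5
tool_pos: [0.5821, 0.3244, 0.1208]
eef_rot: [0.743, 0.669, 0.0, -0.001]
contact_force: [-0.2, 0.5, -0.0]
opening: 1.0
turn [-0.001, -0.001, 0.001] shift [-0.0042, 0.0029, 0.1008] clk 1.5 F [-0.2, 0.5, -0.0] open 1.0
```

```bash
python3 -m pendant '[[[0,0,0],[-0.004,0.003,0.03],1],[[0,0,0],[-0.004,0.003,0.045],1],[[0,0,0],[-0.004,0.003,0.045],1]]'
python3 - <<'E'
from h import *
s=cam("side",tag="1");t=cam("top",tag="1")
a=cv2.resize(s["image"][120:240,150:290],None,fx=4,fy=4,interpolation=2);b=cv2.resize(t["image"][180:260,170:290],None,fx=3.3,fy=3.3,interpolation=2)
o=np.zeros((480,960,3),np.uint8);o[:480,:560]=a;o[:264,560:956]=b;cv2.imwrite("pics/v1.png",cv2.resize(o,(800,400))[:,:,::-1])
E
python3 go.py .5845 .320 .020 -0.105
```

```text
clock: 1.8
tool_pos: [0.5823, 0.3199, 0.0737]
eef_rot: [0.742, 0.67, -0.002, -0.001]
contact_force: [-1.0, 0.9, -0.6]
opening: 1.002
turn [-0.001, -0.001, 0.002] shift [-0.0008, 0.0003, 0.0561] clk 1.9 F [0.5, 0.5, -0.1] open 1.001
```

View pics/v1.png

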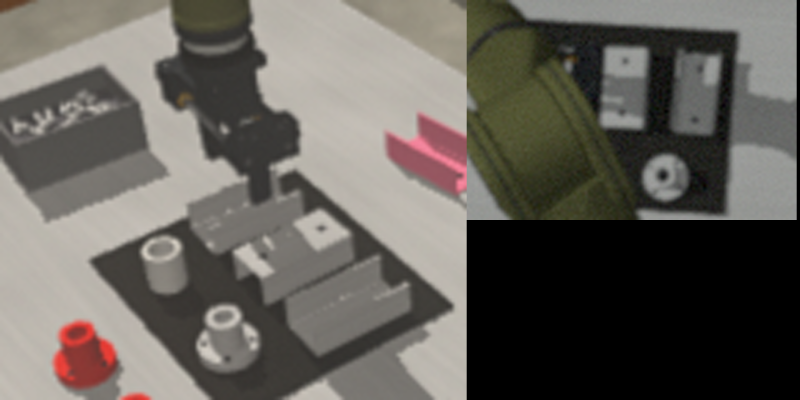

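The side view shows the near finger at about (258,200), just outside channel a's near flange and clear of c. I'll go down and grip.

```bash
python3 -m pendant '[[[0,0,0],[-0.001,0,0.02],1],[[0,0,0],[-0.001,0,0.04],1],[[0,0,0],[-0.001,0,0.05],1],[[0,0,0],[-0.001,0,0.054],1],[[0,0,0],[-0.001,0,0.055],1],[[0,0,0],[-0.001,0,0.055],1]]' 30; python3 go.py .5845 .320 .020 -0.105
```

```text
clock: 2.5
tool_pos: [0.5856, 0.3189, 0.0216]
eef_rot: [0.743, 0.669, 0.001, 0.0]
contact_force: [-0.2, -0.1, 0.1]
opening: 1.003
turn [0.001, -0.001, 0.0] shift [0.001, -0.0012, 0.0016] clk 2.5 F [-0.2, -0.1, 0.1] open 1.003
```

```bash
python3 -m pendant '[[[0,0,0],[0,0,0],0.5],[[0,0,0],[0,0,0],0.5],[[0,0,0],[0,0,0],0.5],[[0,0,0],[0,0,0],0.5],[[0,0,0],[0,0,0],0.5],[[0,0,0],[0,0,0],0.5]]' 30; python3 go.py .5845 .320 .1 -0.105
```

```text
clock: 3.1
tool_pos: [0.5852, 0.3185, 0.0209]
eef_rot: [0.743, 0.669, 0.0, -0.0]
contact_force: [0.2, -0.4, 2.1]
opening: 0.637
turn [0.0, -0.0, 0.0] shift [0.0015, -0.0009, -0.0791] clk 3.1 F [0.2, -0.4, 2.1] open 0.637
```

```bash
python3 -m pendant '[[[0,0,0],[0,0,-0.005],0.5],[[0,0,0],[0,0,-0.02],0.5],[[0,0,0],[0,0,-0.05],0.5],[[0,0,0],[0,0,-0.085],0.5],[[0,0,0],[0,0,-0.1],0.5],[[0,0,0],[0,0,-0.1],0.5]]'; python3 go.py .5734 -.1712 .12 -0.17
```

```text
clock: 3.7
tool_pos: [0.5866, 0.3194, 0.1236]
eef_rot: [0.743, 0.669, 0.003, 0.0]
contact_force: [0.8, 0.7, -4.1]
opening: 0.631
turn [0.004, -0.004, 0.065] shift [-0.4892, 0.0383, 0.0021] clk 3.7 F [0.8, 0.7, -4.1] open 0.631
```

```bash
python3 -m pendant '[[[0,0,0],[-0.02,0.002,0],0.5],[[0,0,0.02],[-0.06,0.005,0],0.5],[[0,0,0.04],[-0.105,0.008,0],0.5],[[0,0,0.065],[-0.15,0.012,0],0.5],[[0,0,0.065],[-0.195,0.015,0],0.5],[[0,0,0.065],[-0.24,0.02,0],0.5],[[0,0,0.065],[-0.285,0.023,0],0.5],[[0,0,0.065],[-0.33,0.026,0],0.5],[[0,0,0.065],[-0.37,0.03,0],0.5],[[0,0,0.065],[-0.4,0.032,0],0.5]]'; python3 go.py .5734 -.1712 .12 -0.17
```

```text
clock: 4.7
tool_pos: [0.5734, -0.0868, 0.119]
eef_rot: [0.766, 0.643, -0.002, -0.001]
contact_force: [0.8, -0.1, -3.6]
opening: 0.63
turn [-0.003, 0.002, -0.003] shift [-0.0831, 0.0145, -0.0009] clk 4.7 F [0.8, -0.1, -3.6] open 0.63
```

```bash
python3 -m pendant '[[[0,0,0],[-0.025,0.002,0],0.5],[[0,0,0],[-0.05,0.004,0],0.5],[[0,0,0],[-0.07,0.006,0],0.5],[[0,0,0],[-0.079,0.006,0],0.5],[[0,0,0],[-0.079,0.006,0],0.5],[[0,0,0],[-0.079,0.006,0],0.5]]'; python3 go.py .5734 -.1712 .06 -0.17
```

```text
clock: 5.3
tool_pos: [0.5675, -0.16, 0.1201]
eef_rot: [0.764, 0.645, 0.0, -0.001]
contact_force: [0.3, 0.3, -3.2]
opening: 0.631
turn [-0.001, -0.002, 0.001] shift [-0.0102, 0.0077, 0.0601] clk 5.3 F [0.3, 0.3, -3.2] open 0.631
```

```bash
python3 -m pendant '[[[0,0,0],[-0.006,0.004,0.01],0.5],[[0,0,0],[-0.01,0.0077,0.03],0.5],[[0,0,0],[-0.01,0.0077,0.05],0.5],[[0,0,0],[-0.01,0.0077,0.06],0.5],[[0,0,0],[-0.01,0.0077,0.06],0.5],[[0,0,0],[-0.01,0.0077,0.06],0.5]]'; python3 go.py .5734 -.1712 .034 -0.17
python3 - <<'E'
from h import *
s=cam("side",tag="2");t=cam("top",tag="2")
a=cv2.resize(s["image"][215:345,245:385],None,fx=4,fy=4,interpolation=2);b=cv2.resize(t["image"][180:275,295:385],None,fx=4,fy=4,interpolation=2)
o=np.zeros((520,920,3),np.uint8);o[:,:560]=a;o[:380,560:]=b;cv2.imwrite("pics/v2.png",cv2.resize(o,(800,452))[:,:,::-1])
E
```

```text
clock: 5.9
tool_pos: [0.574, -0.1722, 0.0608]
eef_rot: [0.764, 0.645, 0.0, -0.0]
contact_force: [0.6, -0.1, -4.1]
opening: 0.634
turn [0.0, -0.0, 0.001] shift [0.0008, -0.0008, 0.0268] clk 5.9 F [0.6, -0.1, -4.1] open 0.634
```

View pics/v2.png

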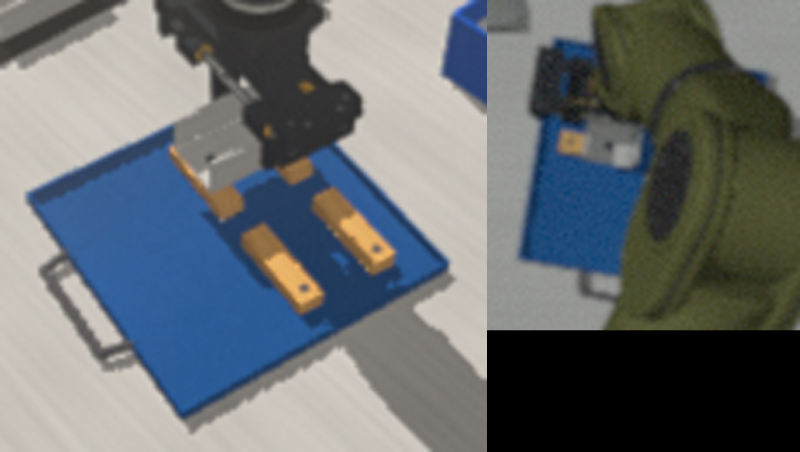

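The side view shows the channel level above the left runner blocks, with the trough upwards.

```bash
python3 -m pendant '[[[0,0,0],[0,0,0.012],0.5],[[0,0,0],[0,0,0.02],0.5],[[0,0,0],[0,0,0.023],0.5],[[0,0,0],[0,0,0.024],0.5],[[0,0,0],[0,0,0.024],0.5]]'; python3 go.py .5734 -.1712 .0345 -0.17
```

```text
clock: 6.5
tool_pos: [0.5735, -0.1727, 0.0365]
eef_rot: [0.764, 0.645, -0.0, -0.0]
contact_force: [-0.6, -0.2, -4.0]
opening: 0.631
turn [-0.0, -0.0, 0.0] shift [0.0015, -0.0004, 0.002] clk 6.5 F [-0.6, -0.2, -4.0] open 0.631
```

```bash
python3 -m pendant '[[[0,0,0],[0,0,0.001],0.5],[[0,0,0],[0,0,0.002],0.5],[[0,0,0],[0,0,0.002],0.5]]'; python3 go.py .5734 -.1712 .0345 -0.17
```

```text
clock: 6.8
tool_pos: [0.5738, -0.1728, 0.0349]
eef_rot: [0.765, 0.645, 0.0, 0.0]
contact_force: [-0.2, 0.4, -3.6]
opening: 0.633
turn [0.001, -0.0, 0.0] shift [0.0015, -0.0007, 0.0004] clk 6.8 F [-0.2, 0.4, -3.6] open 0.633
```

```bash
python3 -m pendant '[[[0,0,0],[0.001,0,0],0.5],[[0,0,0],[0.0015,0,0.0005],0.5],[[0,0,0],[0.0015,0,0.001],0.5],[[0,0,0],[0.0015,0,0.001],0.5]]'; python3 go.py .5734 -.1712 .0345 -0.17
```

```text
clock: 7.2
tool_pos: [0.5739, -0.172, 0.0349]
eef_rot: [0.765, 0.644, -0.0, 0.001]
contact_force: [-2.3, -0.1, 6.5]
opening: 0.635
turn [0.001, 0.001, -0.0] shift [0.0007, -0.0006, 0.0003] clk 7.2 F [-2.3, -0.1, 6.5] open 0.635
```

```bash
python3 -m pendant '[[[0,0,0],[0,0,-0.0005],0.68],[[0,0,0],[0,0,-0.0005],0.75],[[0,0,0],[0,0,-0.0005],0.78],[[0,0,0],[0,0,-0.0005],0.78],[[0,0,0],[0,0,-0.02],0.78],[[0,0,0],[0,0,-0.05],0.78],[[0,0,0],[0,0,-0.09],0.78],[[0,0,0],[0,0,-0.1],0.78]]'; python3 go.py .5734 .1223 .12 -0.08
```

```text
clock: 8.0
tool_pos: [0.5762, -0.1715, 0.1373]
eef_rot: [0.765, 0.645, 0.002, 0.002]
contact_force: [0.5, -0.7, 0.3]
opening: 0.78
turn [0.006, -0.0, -0.09] shift [0.2891, -0.0525, 0.0171] clk 8.0 F [0.5, -0.7, 0.3] open 0.78
```

```bash
python3 -m pendant '[[[0,0,-0.02],[0.025,-0.005,0],1],[[0,0,-0.05],[0.07,-0.013,0.003],1],[[0,0,-0.09],[0.115,-0.021,0.006],1],[[0,0,-0.09],[0.16,-0.03,0.01],1],[[0,0,-0.09],[0.205,-0.038,0.013],1],[[0,0,-0.09],[0.245,-0.045,0.017],1],[[0,0,-0.09],[0.275,-0.05,0.017],1],[[0,0,-0.09],[0.289,-0.0525,0.017],1],[[0,0,-0.09],[0.289,-0.0525,0.017],1],[[0,0,-0.09],[0.289,-0.0525,0.017],1]]'; python3 go.py .5734 .1223 .02 -0.08
python3 - <<'E'
from h import *
t=load("pics/top0.npz");d=cam("side",tag="3")
cv2.imwrite("pics/v3.png",cv2.resize(d["image"][130:345,160:390],None,fx=2.6,fy=2.6,interpolation=2)[:,:,::-1])
E
```

```text
clock: 9.0
tool_pos: [0.5709, 0.12, 0.1163]
eef_rot: [0.735, 0.678, -0.001, 0.001]
contact_force: [-0.3, -0.4, 0.1]
opening: 0.999
turn [-0.0, 0.002, -0.002] shift [0.0027, 0.0023, 0.0963] clk 9.0 F [-0.3, -0.4, 0.1] open 0.999
```

View pics/v3.png

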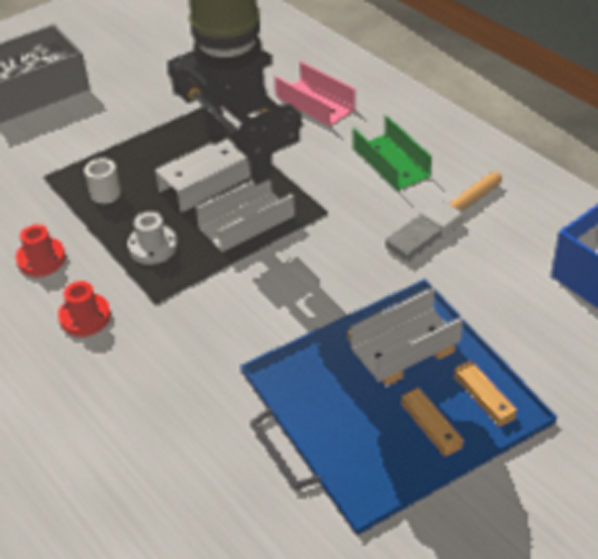

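Channel a sits on the left runner blocks at about (405,335) in the crop, and the gripper is above b. I'll go down for b.

```bash
python3 -m pendant '[[[0,0,0],[0.0027,0.002,0.02],1],[[0,0,0],[0.0027,0.002,0.055],1],[[0,0,0],[0.0027,0.002,0.08],1],[[0,0,0],[0.0027,0.002,0.092],1],[[0,0,0],[0.0027,0.002,0.096],1],[[0,0,0],[0.0027,0.002,0.096],1],[[0,0,0],[0.0027,0.002,0.096],1]]'; python3 go.py .5734 .1223 .02 -0.08
```

```text
clock: 9.75
tool_pos: [0.574, 0.1247, 0.0218]
eef_rot: [0.735, 0.678, 0.001, 0.0]
contact_force: [-0.5, -0.3, 0.5]
opening: 0.997
turn [0.002, -0.001, -0.0] shift [-0.0024, -0.0004, 0.0018] clk 9.75 F [-0.5, -0.3, 0.5] open 0.997
```

```bash
python3 -m pendant '[[[0,0,0],[0,0,0],0.5],[[0,0,0],[0,0,0],0.5],[[0,0,0],[0,0,0],0.5],[[0,0,0],[0,0,0],0.5],[[0,0,0],[0,0,0],0.5],[[0,0,0],[0,0,0],0.5]]' 30; python3 go.py .5734 .1223 .02 -0.08
```

```text
clock: 10.35
tool_pos: [0.5732, 0.1238, 0.0209]
eef_rot: [0.735, 0.678, -0.001, 0.001]
contact_force: [0.2, -3.2, 3.9]
opening: 0.633
turn [-0.0, 0.002, -0.0] shift [-0.0015, 0.0004, 0.0009] clk 10.35 F [0.2, -3.2, 3.9] open 0.633
```

```bash
python3 -m pendant '[[[0,0,0],[0,0,-0.005],0.5],[[0,0,0],[0,0,-0.02],0.5],[[0,0,0],[0,0,-0.05],0.5],[[0,0,0],[0,0,-0.085],0.5],[[0,0,0],[0,0,-0.105],0.5],[[0,0,0],[0,0,-0.105],0.5],[[0,0,0],[0,0,-0.105],0.5]]'; python3 go.py .5588 -.2560 .125 -0.17
```

```text
clock: 11.05
tool_pos: [0.5728, 0.1251, 0.1258]
eef_rot: [0.735, 0.678, 0.0, -0.0]
contact_force: [-0.1, -0.7, -3.8]
opening: 0.635
turn [-0.0, -0.0, 0.091] shift [-0.381, 0.0163, 0.0006] clk 11.05 F [-0.1, -0.7, -3.8] open 0.635
```

Run:
```python
from h import *
T=cam("top",tag="4")
# channel a in the tray: holes of the web
x0,y0,U=305,190,4
g=cv2.resize(cv2.cvtColor(T["image"],cv2.COLOR_RGB2GRAY)[y0:y0+50,x0:x0+50],None,fx=U,fy=U,interpolation=cv2.INTER_CUBIC)
bh=cv2.morphologyEx(g,cv2.MORPH_BLACKHAT,cv2.getStructuringElement(cv2.MORPH_ELLIPSE,(17,17))).astype(float)
for a,c,m in blobs(bh>18,20,300):print(a,((c+.5)/U-.5+[x0,y0]).round(2),bh[m].max())
cv2.imwrite("pics/v4.png",cv2.resize(T["image"][185:275,295:385],None,fx=6,fy=6,interpolation=2)[:,:,::-1])
```

```text
227 [314.94 196.2 ] 30.0
47 [327.1  194.14] 29.0
96 [340.4  196.25] 36.0
73 [331.91 204.18] 45.0
31 [313.58 204.31] 26.0
139 [312.86 209.85] 29.0
113 [319.38 215.48] 27.0
29 [353.99 221.64] 28.0
74 [329.14 222.54] 43.0
61 [308.07 237.81] 27.0
```

View pics/v4.png

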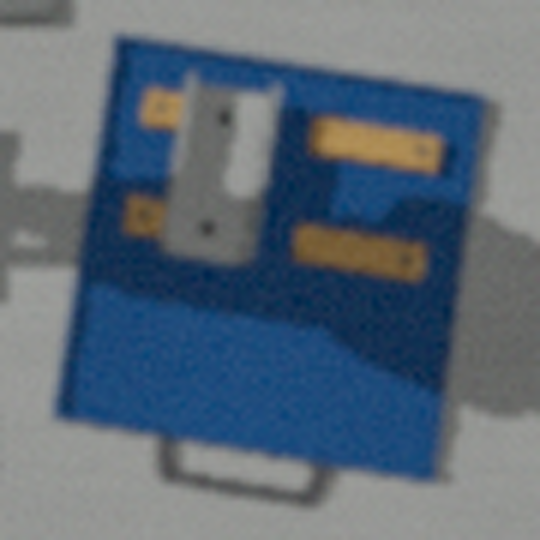

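The web holes of the placed channel a show at image pixels (331.9,204.2) and (329.1,222.5). I'll convert them to the tray frame.

```bash
cat >> h.py <<'E'
C0=np.array([.5661,-.2136]);YAW=-.17
def tray(X):  # world -> tray frame, mm
    c,s=np.cos(YAW),np.sin(YAW);d=(np.asarray(X)[:2]-C0)*1000;return np.array([c*d[0]+s*d[1]+45,-s*d[0]+c*d[1]]).round(1)
def holes(T,p,q,z):
    A=onz(T,p,z);B=onz(T,q,z);v=A-B;return ((A+B)/2).round(4),tray((A+B)/2),"yaw",np.arctan2(v[1],v[0]).round(3)
E
python3 -c "
from h import *
T=load('pics/top_4.npz');print(holes(T,(331.91,204.18),(329.14,222.54),.021))"
```

```text
(array([ 0.5733, -0.1711,  0.021 ]), array([44.9, 43.1]), 'yaw', np.float64(-0.162))
```

Channel a is where it should be. Next I'll carry b across.

```bash
python3 -m pendant '[[[0,0,0.02],[-0.025,0.001,0],0.5],[[0,0,0.05],[-0.065,0.003,0],0.5],[[0,0,0.091],[-0.11,0.005,0],0.5],[[0,0,0.091],[-0.155,0.007,0],0.5],[[0,0,0.091],[-0.2,0.009,0],0.5],[[0,0,0.091],[-0.245,0.011,0],0.5],[[0,0,0.091],[-0.29,0.013,0],0.5],[[0,0,0.091],[-0.33,0.015,0],0.5],[[0,0,0.091],[-0.36,0.016,0],0.5],[[0,0,0.091],[-0.375,0.016,0],0.5]]'; python3 -m pendant '[[[0,0,0],[-0.003,0,0],0.5],[[0,0,0],[-0.003,0,0],0.5],[[0,0,0],[-0.003,0,0],0.5]]'; python3 go.py .5588 -.2560 .06 -0.17
```

```text
clock: 12.1
tool_pos: [0.5571, -0.2542, 0.1237]
eef_rot: [0.766, 0.642, -0.002, -0.001]
contact_force: [0.6, -0.3, -4.1]
opening: 0.632
clock: 12.4
tool_pos: [0.5593, -0.2499, 0.1255]
eef_rot: [0.764, 0.646, 0.001, -0.001]
contact_force: [-0.3, -0.1, -3.5]
opening: 0.634
turn [-0.0, -0.002, 0.003] shift [-0.0063, 0.0006, 0.0655] clk 12.4 F [-0.3, -0.1, -3.5] open 0.634
```

```bash
python3 -m pendant '[[[0,0,0.002],[-0.004,0,0.01],0.5],[[0,0,0.002],[-0.006,0.0005,0.03],0.5],[[0,0,0.002],[-0.006,0.0005,0.055],0.5],[[0,0,0.002],[-0.006,0.0005,0.065],0.5],[[0,0,0.002],[-0.006,0.0005,0.065],0.5],[[0,0,0.002],[-0.006,0.0005,0.065],0.5]]'; python3 go.py .5588 -.2560 .035 -0.17
```

```text
clock: 13.0
tool_pos: [0.5587, -0.2586, 0.061]
eef_rot: [0.765, 0.644, 0.0, 0.0]
contact_force: [0.1, -0.0, -2.7]
opening: 0.632
turn [0.001, -0.0, -0.002] shift [0.0026, -0.0004, 0.026] clk 13.0 F [0.1, -0.0, -2.7] open 0.632
```

```bash
python3 -m pendant '[[[0,0,0],[0.002,0,0.01],0.5],[[0,0,0],[0.002,0,0.02],0.5],[[0,0,0],[0.002,0,0.023],0.5],[[0,0,0],[0.002,0,0.024],0.5],[[0,0,0],[0.002,0,0.024],0.5],[[0,0,0],[0.002,0,0.024],0.5]]'; python3 go.py .5588 -.2560 .0345 -0.17
```

```text
clock: 13.6
tool_pos: [0.5587, -0.2573, 0.0369]
eef_rot: [0.766, 0.643, 0.0, 0.0]
contact_force: [0.4, -0.2, -3.8]
opening: 0.635
turn [0.001, -0.0, -0.003] shift [0.0013, -0.0001, 0.0024] clk 13.6 F [0.4, -0.2, -3.8] open 0.635
```

```bash
python3 -m pendant '[[[0,0,0],[0,0,0.001],0.5],[[0,0,0],[0,0,0.002],0.5],[[0,0,0],[0,0,0.0025],0.5],[[0,0,0],[0,0,0.0025],0.5]]'; python3 go.py .5588 -.2560 .0345 -0.17
```

```text
clock: 14.0
tool_pos: [0.5587, -0.2573, 0.035]
eef_rot: [0.765, 0.643, 0.0, 0.0]
contact_force: [-2.0, 1.0, 4.4]
opening: 0.634
turn [0.001, 0.0, -0.003] shift [0.0013, -0.0001, 0.0005] clk 14.0 F [-2.0, 1.0, 4.4] open 0.634
```

```bash
python3 -m pendant '[[[0,0,0],[0,0,-0.0005],0.68],[[0,0,0],[0,0,-0.0005],0.74],[[0,0,0],[0,0,-0.0005],0.77],[[0,0,0],[0,0,-0.0005],0.77],[[0,0,0],[0,0,-0.02],0.77],[[0,0,0],[0,0,-0.05],0.77],[[0,0,0],[0,0,-0.09],0.77],[[0,0,0],[0,0,-0.1],0.77]]'; python3 go.py .5774 .2200 .12 -0.032
```

```text
clock: 14.8
tool_pos: [0.5609, -0.2577, 0.138]
eef_rot: [0.766, 0.643, 0.002, 0.003]
contact_force: [1.2, 0.9, 0.8]
opening: 0.768
turn [0.007, 0.001, -0.141] shift [0.4734, -0.066, 0.0173] clk 14.8 F [1.2, 0.9, 0.8] open 0.768
```

```bash
python3 -m pendant '[[[0,0,-0.02],[0.025,-0.003,0],1],[[0,0,-0.06],[0.07,-0.01,0.003],1],[[0,0,-0.1],[0.12,-0.016,0.006],1],[[0,0,-0.14],[0.17,-0.024,0.01],1],[[0,0,-0.14],[0.22,-0.031,0.013],1],[[0,0,-0.14],[0.27,-0.038,0.017],1],[[0,0,-0.14],[0.32,-0.045,0.017],1],[[0,0,-0.14],[0.37,-0.051,0.017],1],[[0,0,-0.14],[0.415,-0.058,0.017],1],[[0,0,-0.14],[0.45,-0.063,0.017],1]]'; python3 -m pendant '[[[0,0,0],[0.02,-0.002,0],1],[[0,0,0],[0.023,-0.003,0],1],[[0,0,0],[0.023,-0.003,0],1],[[0,0,0],[0.023,-0.003,0],1]]'; python3 go.py .5774 .2200 .020 -0.032
python3 - <<'E'
from h import *
d=cam("top",tag="5");x0,y0,U=305,190,4
g=cv2.resize(cv2.cvtColor(d["image"],cv2.COLOR_RGB2GRAY)[y0:y0+50,x0:x0+70],None,fx=U,fy=U,interpolation=cv2.INTER_CUBIC)
bh=cv2.morphologyEx(g,cv2.MORPH_BLACKHAT,cv2.getStructuringElement(cv2.MORPH_ELLIPSE,(17,17))).astype(float)
for a,c,m in blobs(bh>25,30,150):print(a,((c+.5)/U-.5+[x0,y0]).round(2),bh[m].max(),tray(onz(d,(c+.5)/U-.5+[x0,y0],.021)))
E
```

```text
clock: 15.8
tool_pos: [0.5729, 0.2016, 0.1168]
eef_rot: [0.717, 0.697, 0.001, -0.001]
contact_force: [-0.1, -0.5, 1.0]
opening: 0.997
clock: 16.2
tool_pos: [0.5718, 0.2173, 0.1168]
eef_rot: [0.719, 0.695, -0.001, 0.001]
contact_force: [0.6, 0.6, -0.3]
opening: 1.001
turn [-0.001, 0.002, -0.003] shift [0.0031, 0.0056, 0.0968] clk 16.2 F [0.6, 0.6, -0.3] open 1.001
41 [341.08 196.26] 37.0 [116.8  13.8]
44 [364.05 200.07] 34.0 [117.  -74.2]
53 [331.87 204.14] 46.0 [80.6 43.6]
56 [354.71 207.89] 42.0 [ 81.1 -43.7]
45 [329.11 222.59] 42.0 [ 9.  42.9]
48 [351.75 226.38] 42.0 [  9.4 -42.9]
```

Both channels are placed within about 0.5 mm: a at (44.8, 43.3) and b at (45.2, −43.3) mm in the tray frame. Next I'll pick c.

```bash
python3 -m pendant '[[[0,0,-0.003],[0.002,0.005,0.02],1],[[0,0,-0.003],[0.002,0.0056,0.055],1],[[0,0,-0.003],[0.002,0.0056,0.08],1],[[0,0,-0.003],[0.002,0.0056,0.092],1],[[0,0,-0.003],[0.002,0.0056,0.096],1],[[0,0,-0.003],[0.002,0.0056,0.097],1],[[0,0,-0.003],[0.002,0.0056,0.097],1]]'; python3 go.py .5774 .2200 .020 -0.032
```

```text
clock: 16.95
tool_pos: [0.578, 0.222, 0.0213]
eef_rot: [0.718, 0.696, 0.001, 0.0]
contact_force: [-0.2, 0.3, -0.2]
opening: 1.002
turn [0.002, -0.001, 0.002] shift [-0.002, -0.0006, 0.0013] clk 16.95 F [-0.2, 0.3, -0.2] open 1.002
```

```bash
python3 -m pendant '[[[0,0,0],[0,0,0],0.5],[[0,0,0],[0,0,0],0.5],[[0,0,0],[0,0,0],0.5],[[0,0,0],[0,0,0],0.5],[[0,0,0],[0,0,0],0.5],[[0,0,0],[0,0,0],0.5]]' 30; python3 go.py .5774 .2200 .020 -0.032
```

```text
clock: 17.55
tool_pos: [0.5773, 0.2213, 0.0204]
eef_rot: [0.718, 0.696, -0.0, 0.0]
contact_force: [-0.8, -2.1, 4.3]
opening: 0.634
turn [0.0, 0.001, 0.002] shift [-0.0012, 0.0001, 0.0004] clk 17.55 F [-0.8, -2.1, 4.3] open 0.634
```

```bash
python3 -m pendant '[[[0,0,0],[0,0,-0.005],0.5],[[0,0,0],[0,0,-0.02],0.5],[[0,0,0],[0,0,-0.05],0.5],[[0,0,0],[0,0,-0.085],0.5],[[0,0,0],[0,0,-0.11],0.5],[[0,0,0],[0,0,-0.11],0.5],[[0,0,0],[0,0,-0.11],0.5]]'; python3 go.py .5661 -.2136 .13 -0.17
```

```text
clock: 18.25
tool_pos: [0.577, 0.2218, 0.1303]
eef_rot: [0.718, 0.697, 0.0, -0.0]
contact_force: [-0.3, -0.5, -4.2]
opening: 0.634
turn [0.0, -0.0, 0.14] shift [-0.4356, 0.002, 0.0002] clk 18.25 F [-0.3, -0.5, -4.2] open 0.634
```

```bash
python3 -m pendant '[[[0,0,0.02],[-0.025,0,0],0.5],[[0,0,0.06],[-0.07,0,0],0.5],[[0,0,0.1],[-0.12,0,0],0.5],[[0,0,0.14],[-0.17,0.001,0],0.5],[[0,0,0.14],[-0.22,0.001,0],0.5],[[0,0,0.14],[-0.27,0.001,0],0.5],[[0,0,0.14],[-0.32,0.001,0],0.5],[[0,0,0.14],[-0.365,0.002,0],0.5],[[0,0,0.14],[-0.4,0.002,0],0.5],[[0,0,0.14],[-0.42,0.002,0],0.5]]'; python3 -m pendant '[[[0,0,0],[-0.01,0,0],0.5],[[0,0,0],[-0.014,0,0],0.5],[[0,0,0],[-0.014,0,0],0.5],[[0,0,0],[-0.014,0,0],0.5]]'; python3 go.py .5661 -.2136 .085 -0.17
```

```text
clock: 19.25
tool_pos: [0.5642, -0.2028, 0.1278]
eef_rot: [0.766, 0.643, -0.002, -0.001]
contact_force: [-0.2, -0.3, -3.9]
opening: 0.634
clock: 19.65
tool_pos: [0.5646, -0.2095, 0.1299]
eef_rot: [0.764, 0.646, 0.0, -0.001]
contact_force: [0.8, 0.5, -3.2]
opening: 0.632
turn [-0.001, -0.002, 0.003] shift [-0.0039, 0.0022, 0.0449] clk 19.65 F [0.8, 0.5, -3.2] open 0.632
```

```bash
python3 -m pendant '[[[0,0,0.002],[-0.003,0.002,0.01],0.5],[[0,0,0.002],[-0.0035,0.002,0.03],0.5],[[0,0,0.002],[-0.0035,0.002,0.044],0.5],[[0,0,0.002],[-0.0035,0.002,0.044],0.5],[[0,0,0.002],[-0.0035,0.002,0.044],0.5]]'; python3 go.py .5661 -.2136 .0375 -0.17
python3 - <<'E'
from h import *
s=cam("side",tag="6");cv2.imwrite("pics/v6.png",cv2.resize(s["image"][215:345,245:385],None,fx=4,fy=4,interpolation=2)[:,:,::-1])
E
```

```text
clock: 20.15
tool_pos: [0.5657, -0.215, 0.0859]
eef_rot: [0.765, 0.644, -0.0, -0.0]
contact_force: [-0.4, -0.2, -3.8]
opening: 0.63
turn [-0.001, -0.0, -0.001] shift [0.0015, 0.0001, 0.0484] clk 20.15 F [-0.4, -0.2, -3.8] open 0.63
```

View pics/v6.png

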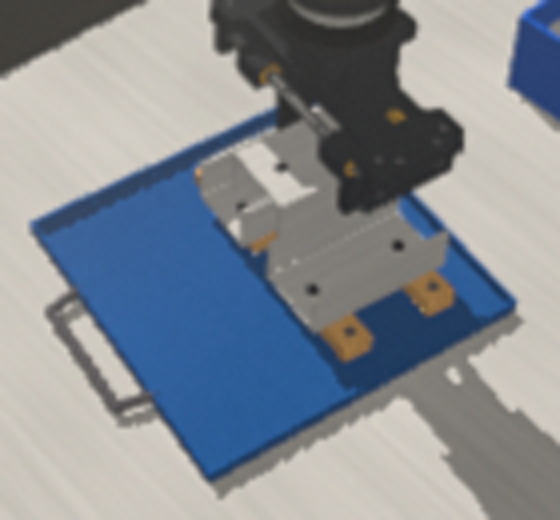

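c hangs level over the gap between the two channels, with clear room in both troughs. I'll lower it.

```bash
python3 -m pendant '[[[0,0,0],[0.001,0,0.01],0.5],[[0,0,0],[0.0015,0,0.02],0.5],[[0,0,0],[0.0015,0,0.03],0.5],[[0,0,0],[0.0015,0,0.038],0.5],[[0,0,0],[0.0015,0,0.043],0.5],[[0,0,0],[0.0015,0,0.046],0.5],[[0,0,0],[0.0015,0,0.046],0.5]]'; python3 go.py .5661 -.2136 .0375 -0.17
```

```text
clock: 20.9
tool_pos: [0.5658, -0.214, 0.0398]
eef_rot: [0.765, 0.644, -0.0, -0.0]
contact_force: [0.1, -0.1, -2.9]
opening: 0.636
turn [-0.001, -0.0, -0.002] shift [0.0005, 0.0002, 0.0023] clk 20.9 F [0.1, -0.1, -2.9] open 0.636
```

```bash
python3 -m pendant '[[[0,0,0],[0,0,0.001],0.5],[[0,0,0],[0,0,0.002],0.5],[[0,0,0],[0,0,0.0025],0.5],[[0,0,0],[0,0,0.0025],0.5]]'; python3 go.py .5661 -.2136 .0375 -0.17
```

```text
clock: 21.3
tool_pos: [0.566, -0.2141, 0.0378]
eef_rot: [0.765, 0.644, 0.0, 0.0]
contact_force: [-0.2, 0.6, -3.1]
opening: 0.631
turn [0.0, -0.0, -0.002] shift [0.0005, -0.0, 0.0003] clk 21.3 F [-0.2, 0.6, -3.1] open 0.631
```

```bash
python3 -m pendant '[[[0,0,0],[0,0,0.0005],0.5],[[0,0,0],[0,0,0.001],0.5],[[0,0,0],[0,0,0.001],0.5]]'; python3 go.py .5661 -.2136 .0375 -0.17
```

```text
clock: 21.6
tool_pos: [0.5661, -0.2141, 0.0374]
eef_rot: [0.765, 0.644, 0.0, 0.0]
contact_force: [-1.7, 1.2, 4.8]
opening: 0.631
turn [0.0, 0.0, -0.002] shift [0.0005, -0.0001, -0.0001] clk 21.6 F [-1.7, 1.2, 4.8] open 0.631
```

```bash
python3 -m pendant '[[[0,0,0],[0,0,-0.0005],0.68],[[0,0,0],[0,0,-0.0005],0.75],[[0,0,0],[0,0,-0.0005],0.78],[[0,0,0],[0,0,-0.0005],0.78],[[0,0,0],[0,0,-0.02],0.78],[[0,0,0],[0,0,-0.05],0.78],[[0,0,0],[0,0,-0.09],0.78],[[0,0,0],[0,0,-0.1],0.78]]'; python3 go.py .4564 .1623 .12 -0.1
```

```text
clock: 22.4
tool_pos: [0.5684, -0.2145, 0.1404]
eef_rot: [0.765, 0.644, 0.002, 0.003]
contact_force: [1.1, 0.5, -0.3]
opening: 0.782
turn [0.007, 0.0, -0.072] shift [0.352, -0.1749, 0.0192] clk 22.4 F [1.1, 0.5, -0.3] open 0.782
```

```bash
python3 -m pendant '[[[0,0,0],[0.025,-0.012,0],1],[[0,0,0],[0.065,-0.033,0.003],1],[[0,0,0],[0.105,-0.053,0.006],1],[[0,0,0],[0.145,-0.073,0.01],1],[[0,0,0],[0.185,-0.093,0.013],1],[[0,0,0],[0.225,-0.113,0.017],1],[[0,0,0],[0.265,-0.133,0.019],1],[[0,0,0],[0.305,-0.152,0.019],1],[[0,0,0],[0.335,-0.167,0.019],1],[[0,0,0],[0.35,-0.175,0.019],1]]'; python3 -m pendant '[[[0,0,0],[0,0,0],1],[[0,0,0],[0,0,0],1],[[0,0,0],[0,0,0],1]]';python3 go.py .456 .1625 .027 -0.17
python3 - <<'E'
from h import *
s=cam("side",tag="7");t=cam("top",tag="7")
a=cv2.resize(s["image"][135:345,160:390],None,fx=2.4,fy=2.4,interpolation=2);b=cv2.resize(t["image"][185:275,295:385],None,fx=4,fy=4,interpolation=2)
o=np.zeros((504,920,3),np.uint8);o[:,:552]=a;o[:360,552:912]=b;cv2.imwrite("pics/v7.png",cv2.resize(o,(800,438))[:,:,::-1])
x0,y0,U=305,190,4
g=cv2.resize(cv2.cvtColor(t["image"],cv2.COLOR_RGB2GRAY)[y0:y0+50,x0:x0+70],None,fx=U,fy=U,interpolation=cv2.INTER_CUBIC)
bh=cv2.morphologyEx(g,cv2.MORPH_BLACKHAT,cv2.getStructuringElement(cv2.MORPH_ELLIPSE,(17,17))).astype(float)
for q,c,m in blobs(bh>22,30,150):p=(c+.5)/U-.5+[x0,y0];print(q,p.round(2),bh[m].max(),"z21",tray(onz(t,p,.021)),"z57",tray(onz(t,p,.057)))
E
```

```text
clock: 23.4
tool_pos: [0.4521, 0.1648, 0.1174]
eef_rot: [0.763, 0.646, 0.001, -0.001]
contact_force: [0.5, -0.1, -0.7]
opening: 0.999
clock: 23.7
tool_pos: [0.4538, 0.1587, 0.1175]
eef_rot: [0.766, 0.643, -0.001, 0.001]
contact_force: [-0.9, -0.3, 0.5]
opening: 1.003
turn [0.0, 0.001, -0.004] shift [0.0043, 0.0015, 0.0905] clk 23.7 F [-0.9, -0.3, 0.5] open 1.003
44 [315.22 193.08] 30.0 z21 [112.3 112.8] z57 [104.2 113.4]
52 [364.27 200.17] 33.0 z21 [116.8 -75.1] z57 [108.5 -69.8]
51 [331.91 204.2 ] 44.0 z21 [80.4 43.4] z57 [73.1 45.7]
75 [344.44 204.2 ] 52.0 z21 [88.5 -3.4] z57 [81.   0.1]
65 [354.73 207.95] 44.0 z21 [ 80.9 -43.8] z57 [ 73.5 -39.3]
49 [310.75 222.63] 28.0 z21 [ -3.  110.9] z57 [ -8.3 111.6]
69 [328.99 222.56] 42.0 z21 [ 9.1 43.4] z57 [ 3.4 45.7]
67 [341.46 223.03] 52.0 z21 [15.3 -3. ] z57 [9.6 0.4]
65 [351.71 226.34] 41.0 z21 [  9.5 -42.8] z57 [  3.9 -38.3]
```

View pics/v7.png

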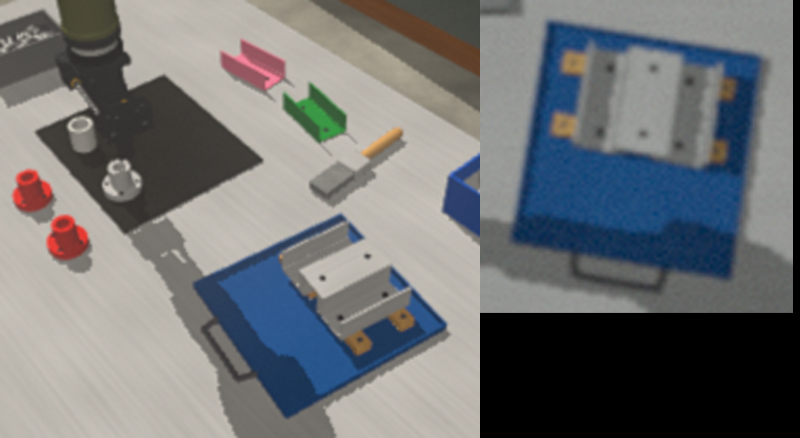

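c is interlocked at (45.3, 0.2) mm in the tray frame, and a and b haven't moved. Next is the grey hub, at about (120,180) in the crop. The look-alikes at (33,190) and (68,237) are red, so this is the one meant.

```bash
python3 -m pendant '[[[0,0,0],[0.003,0.0015,0.02],1],[[0,0,0],[0.003,0.0015,0.05],1],[[0,0,0],[0.003,0.0015,0.075],1],[[0,0,0],[0.003,0.0015,0.086],1],[[0,0,0],[0.003,0.0015,0.09],1],[[0,0,0],[0.003,0.0015,0.0905],1]]'; python3 go.py .456 .1625 .027 -0.17
```

```text
clock: 24.4
tool_pos: [0.4556, 0.163, 0.0273]
eef_rot: [0.765, 0.644, -0.0, 0.0]
contact_force: [-0.1, 0.9, 0.3]
opening: 1.003
turn [0.0, 0.0, -0.003] shift [-0.0004, 0.0005, 0.0003] clk 24.4 F [-0.1, 0.9, 0.3] open 1.003
```

```bash
python3 -m pendant '[[[0,0,0],[0,0,0],0.25],[[0,0,0],[0,0,0],0.25],[[0,0,0],[0,0,0],0.25],[[0,0,0],[0,0,0],0.25],[[0,0,0],[0,0,0],0.25],[[0,0,0],[0,0,0],0.25],[[0,0,0],[0,0,0],0.25],[[0,0,0],[0,0,0],0.25]]' 30; python3 go.py .456 .1625 .027 -0.17
```

```text
clock: 25.2
tool_pos: [0.4553, 0.1633, 0.0272]
eef_rot: [0.765, 0.644, -0.0, 0.0]
contact_force: [-0.3, -0.8, 1.0]
opening: 0.377
turn [-0.0, 0.0, -0.002] shift [-0.0007, 0.0008, 0.0002] clk 25.2 F [-0.3, -0.8, 1.0] open 0.377
```

```bash
python3 -m pendant '[[[0,0,0],[0,0,-0.005],0.25],[[0,0,0],[0,0,-0.02],0.25],[[0,0,0],[0,0,-0.05],0.25],[[0,0,0],[0,0,-0.08],0.25],[[0,0,0],[0,0,-0.09],0.25],[[0,0,0],[0,0,-0.09],0.25]]' 35; python3 go.py .4635 -.1524 .117 -0.17
```

```text
clock: 25.8
tool_pos: [0.456, 0.1635, 0.1182]
eef_rot: [0.765, 0.644, 0.001, 0.0]
contact_force: [-0.5, -0.1, -3.1]
opening: 0.376
turn [0.002, -0.002, -0.002] shift [-0.3099, 0.0615, 0.0008] clk 25.8 F [-0.5, -0.1, -3.1] open 0.376
```

```bash
python3 -m pendant '[[[0,0,0],[-0.02,0.004,0],0.25],[[0,0,0],[-0.055,0.011,0],0.25],[[0,0,0],[-0.095,0.019,0],0.25],[[0,0,0],[-0.135,0.027,0],0.25],[[0,0,0],[-0.175,0.035,0],0.25],[[0,0,0],[-0.215,0.043,0],0.25],[[0,0,0],[-0.25,0.05,0],0.25],[[0,0,0],[-0.28,0.056,0],0.25],[[0,0,0],[-0.3,0.06,0],0.25],[[0,0,0],[-0.309,0.0615,0],0.25]]'; python3 -m pendant '[[[0,0,0],[0,0,0],0.25],[[0,0,0],[0,0,0],0.25],[[0,0,0],[0,0,0],0.25]]';python3 go.py .4635 -.1524 .0265 -0.17
```

```text
clock: 26.8
tool_pos: [0.4618, -0.1541, 0.1156]
eef_rot: [0.766, 0.642, -0.001, -0.001]
contact_force: [0.8, -0.2, -2.8]
opening: 0.374
clock: 27.1
tool_pos: [0.4633, -0.1496, 0.117]
eef_rot: [0.764, 0.645, 0.0, -0.001]
contact_force: [0.9, 0.7, -2.2]
opening: 0.376
turn [-0.0, -0.001, 0.001] shift [-0.0028, 0.0007, 0.0905] clk 27.1 F [0.9, 0.7, -2.2] open 0.376
```

```bash
python3 -m pendant '[[[0,0,0],[-0.002,0.0005,0.02],0.25],[[0,0,0],[-0.002,0.0005,0.045],0.25],[[0,0,0],[-0.002,0.0005,0.065],0.25],[[0,0,0],[-0.002,0.0005,0.08],0.25],[[0,0,0],[-0.002,0.0005,0.086],0.25],[[0,0,0],[-0.002,0.0005,0.088],0.25],[[0,0,0],[-0.002,0.0005,0.088],0.25]]'; python3 go.py .4635 -.1524 .0262 -0.17
```

```text
clock: 27.8
tool_pos: [0.4637, -0.1531, 0.0295]
eef_rot: [0.765, 0.644, 0.0, 0.0]
contact_force: [0.7, -0.2, -3.1]
opening: 0.375
turn [0.0, -0.0, -0.001] shift [0.0006, -0.0003, 0.0033] clk 27.8 F [0.7, -0.2, -3.1] open 0.375
```

```bash
python3 -m pendant '[[[0,0,0],[0.0005,0,0.001],0.25],[[0,0,0],[0.0005,0,0.002],0.25],[[0,0,0],[0.0005,0,0.0025],0.25],[[0,0,0],[0.0005,0,0.0025],0.25]]'; python3 go.py .4635 -.1524 .0262 -0.17
```

```text
clock: 28.2
tool_pos: [0.4635, -0.1533, 0.0269]
eef_rot: [0.765, 0.644, 0.0, 0.0]
contact_force: [0.0, -0.4, -3.1]
opening: 0.377
turn [0.0, -0.0, -0.002] shift [0.0009, -0.0001, 0.0007] clk 28.2 F [0.0, -0.4, -3.1] open 0.377
```

```bash
python3 -m pendant '[[[0,0,0],[0.0005,0,0.0005],0.25],[[0,0,0],[0.0005,0,0.001],0.25],[[0,0,0],[0.0005,0,0.0013],0.25],[[0,0,0],[0.0005,0,0.0013],0.25]]'; python3 go.py .4635 -.1524 .0262 -0.17
```

```text
clock: 28.6
tool_pos: [0.4635, -0.1527, 0.0262]
eef_rot: [0.765, 0.644, 0.0, 0.0]
contact_force: [-0.7, 0.3, 7.1]
opening: 0.377
turn [0.001, 0.0, -0.002] shift [0.0003, -0.0001, -0.0] clk 28.6 F [-0.7, 0.3, 7.1] open 0.377
```

```bash
python3 -m pendant '[[[0,0,0],[0,0,-0.0005],0.42],[[0,0,0],[0,0,-0.0005],0.5],[[0,0,0],[0,0,-0.0005],0.65],[[0,0,0],[0,0,-0.0005],0.65],[[0,0,0],[0,0,-0.02],0.65],[[0,0,0],[0,0,-0.05],0.65],[[0,0,0],[0,0,-0.08],0.7],[[0,0,0],[0,0,-0.09],0.7]]'; python3 go.py .4652 .2905 .117 -0.17
```

```text
clock: 29.4
tool_pos: [0.4645, -0.153, 0.1175]
eef_rot: [0.765, 0.644, 0.001, 0.001]
contact_force: [-0.0, -0.4, -0.2]
opening: 0.698
turn [0.003, -0.0, -0.002] shift [0.4371, -0.0753, 0.0003] clk 29.4 F [-0.0, -0.4, -0.2] open 0.698
```

```bash
python3 -m pendant '[[[0,0,0],[0.025,-0.004,0],1],[[0,0,0],[0.07,-0.012,0],1],[[0,0,0],[0.115,-0.02,0],1],[[0,0,0],[0.16,-0.028,0],1],[[0,0,0],[0.205,-0.035,0],1],[[0,0,0],[0.25,-0.043,0],1],[[0,0,0],[0.295,-0.051,0],1],[[0,0,0],[0.34,-0.058,0],1],[[0,0,0],[0.38,-0.065,0],1],[[0,0,0],[0.415,-0.071,0],1]]'; python3 -m pendant '[[[0,0,0],[0.015,-0.003,0],1],[[0,0,0],[0.02,-0.004,0],1],[[0,0,0],[0.02,-0.004,0],1],[[0,0,0],[0.02,-0.004,0],1]]';python3 go.py .4652 .2905 .024 -0.17
```

```text
clock: 30.4
tool_pos: [0.4638, 0.271, 0.1147]
eef_rot: [0.765, 0.645, -0.0, -0.0]
contact_force: [0.3, -0.4, -1.0]
opening: 0.998
clock: 30.8
tool_pos: [0.4643, 0.2858, 0.1151]
eef_rot: [0.766, 0.643, -0.001, 0.001]
contact_force: [0.2, -0.4, -0.3]
opening: 1.0
turn [-0.0, 0.003, -0.005] shift [0.005, 0.0001, 0.0911] clk 30.8 F [0.2, -0.4, -0.3] open 1.0
```

```bash
python3 -m pendant '[[[0,0,0],[0.004,0,0.02],1],[[0,0,0],[0.004,0,0.05],1],[[0,0,0],[0.004,0,0.075],1],[[0,0,0],[0.004,0,0.086],1],[[0,0,0],[0.004,0,0.09],1],[[0,0,0],[0.004,0,0.091],1],[[0,0,0],[0.004,0,0.091],1]]'; python3 go.py .4652 .2905 .024 -0.17
```

```text
clock: 31.5
tool_pos: [0.4652, 0.2926, 0.0253]
eef_rot: [0.765, 0.644, 0.001, 0.0]
contact_force: [0.4, -1.0, 0.0]
opening: 0.998
turn [0.001, -0.001, -0.002] shift [-0.0021, 0.0003, 0.0012] clk 31.5 F [0.4, -1.0, 0.0] open 0.998
```

```bash
python3 -m pendant '[[[0,0,0],[0,0,0],0.3],[[0,0,0],[0,0,0],0.3],[[0,0,0],[0,0,0],0.3],[[0,0,0],[0,0,0],0.3],[[0,0,0],[0,0,0],0.3],[[0,0,0],[0,0,0],0.3],[[0,0,0],[0,0,0],0.3],[[0,0,0],[0,0,0],0.3]]' 30; python3 go.py .4652 .2905 .024 -0.17
```

```text
clock: 32.3
tool_pos: [0.4646, 0.2927, 0.0244]
eef_rot: [0.765, 0.644, -0.0, -0.0]
contact_force: [-0.3, -0.1, 0.4]
opening: 0.45
turn [-0.0, 0.0, -0.002] shift [-0.002, 0.001, 0.0004] clk 32.3 F [-0.3, -0.1, 0.4] open 0.45
```

```bash
python3 -m pendant '[[[0,0,0],[0,0,-0.005],0.3],[[0,0,0],[0,0,-0.02],0.3],[[0,0,0],[0,0,-0.05],0.3],[[0,0,0],[0,0,-0.08],0.3],[[0,0,0],[0,0,-0.1],0.3],[[0,0,0],[0,0,-0.105],0.3],[[0,0,0],[0,0,-0.105],0.3]]' 30; python3 go.py .4494 -.2372 .13 -0.17
python3 - <<'E'
from h import *
t=cam("top",tag="8");s=cam("side",tag="8")
a=cv2.resize(t["image"][185:275,180:385],None,fx=3.9,fy=3.9,interpolation=2);cv2.imwrite("pics/v8.png",a[:,:800,::-1])
E
```

```text
clock: 33.0
tool_pos: [0.4648, 0.2926, 0.1298]
eef_rot: [0.765, 0.644, 0.0, 0.0]
contact_force: [-0.3, -0.3, -2.5]
opening: 0.449
turn [0.001, -0.001, -0.002] shift [-0.5247, 0.0755, -0.0005] clk 33.0 F [-0.3, -0.3, -2.5] open 0.449
```

View pics/v8.png

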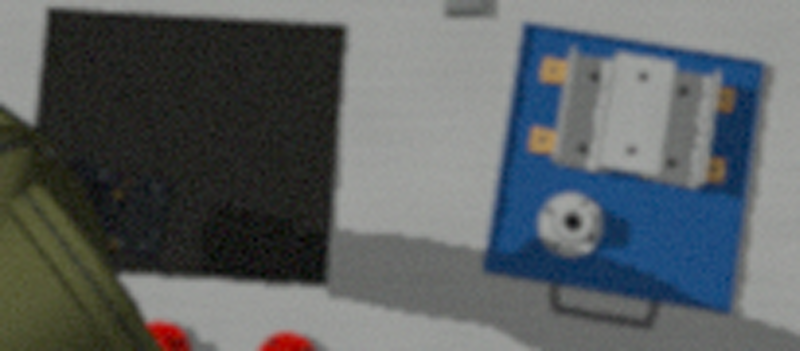

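The hub stands flange-down at the front left of the tray, at about (571,221) in the crop, and the mat is empty apart from the tube now in the gripper. I'll carry the tube over.

```bash
python3 -m pendant '[[[0,0,0],[-0.025,0.004,0],0.3],[[0,0,0],[-0.07,0.01,0],0.3],[[0,0,0],[-0.12,0.017,0],0.3],[[0,0,0],[-0.17,0.024,0],0.3],[[0,0,0],[-0.22,0.031,0],0.3],[[0,0,0],[-0.27,0.039,0],0.3],[[0,0,0],[-0.32,0.046,0],0.3],[[0,0,0],[-0.37,0.053,0],0.3],[[0,0,0],[-0.415,0.06,0],0.3],[[0,0,0],[-0.45,0.065,0],0.3]]'; python3 -m pendant '[[[0,0,0],[-0.03,0.004,0],0.3],[[0,0,0],[-0.055,0.008,0],0.3],[[0,0,0],[-0.07,0.01,0],0.3],[[0,0,0],[-0.075,0.0105,0],0.3],[[0,0,0],[-0.075,0.0105,0],0.3],[[0,0,0],[-0.075,0.0105,0],0.3]]';python3 go.py .4494 -.2372 .024 -0.17
python3 -c "
from h import *
t=load('pics/top_8.npz');print('hub',tray(onz(t,(326.4,241.7),.048)))"
```

```text
clock: 34.1
tool_pos: [0.4502, -0.1654, 0.1281]
eef_rot: [0.766, 0.643, -0.001, -0.001]
contact_force: [1.5, -0.3, -3.2]
opening: 0.448
clock: 34.7
tool_pos: [0.4492, -0.236, 0.1289]
eef_rot: [0.765, 0.644, 0.0, -0.001]
contact_force: [-0.1, -0.1, -1.5]
opening: 0.448
turn [-0.001, -0.001, -0.0] shift [-0.0013, 0.0005, 0.1049] clk 34.7 F [-0.1, -0.1, -1.5] open 0.448
hub [-66.8  43.5]
```

Hub measured at (−66.8, 43.5) mm. The tube should touch down with the TCP at about 0.0234.

```bash
python3 -m pendant '[[[0,0,0],[0,0.0005,0.02],0.3],[[0,0,0],[0,0.0005,0.05],0.3],[[0,0,0],[0,0.0005,0.075],0.3],[[0,0,0],[0,0.0005,0.09],0.3],[[0,0,0],[0,0.0005,0.098],0.3],[[0,0,0],[0,0.0005,0.102],0.3],[[0,0,0],[0,0.0005,0.102],0.3],[[0,0,0],[0,0.0005,0.102],0.3]]'; python3 go.py .4494 -.2372 .0234 -0.17
```

```text
clock: 35.5
tool_pos: [0.4503, -0.2375, 0.028]
eef_rot: [0.765, 0.644, 0.0, 0.0]
contact_force: [0.1, 0.8, -2.0]
opening: 0.452
turn [0.001, -0.0, -0.001] shift [0.0001, -0.0009, 0.0046] clk 35.5 F [0.1, 0.8, -2.0] open 0.452
```

```bash
python3 -m pendant '[[[0,0,0],[0,-0.0005,0.0015],0.3],[[0,0,0],[0,-0.0005,0.003],0.3],[[0,0,0],[0,-0.0005,0.004],0.3],[[0,0,0],[0,-0.0005,0.0045],0.3],[[0,0,0],[0,-0.0005,0.0045],0.3]]'; python3 go.py .4494 -.2372 .0234 -0.17
```

```text
clock: 36.0
tool_pos: [0.4493, -0.2376, 0.0234]
eef_rot: [0.765, 0.644, 0.0, 0.0]
contact_force: [-1.1, -0.0, 3.7]
opening: 0.442
turn [0.0, 0.0, -0.002] shift [0.0004, -0.0, -0.0] clk 36.0 F [-1.1, -0.0, 3.7] open 0.442
```

Contact (force went from −2 to +3.7 N). Next I'll release, lift and retreat towards the right-hand front, clear of the tray.

```bash
python3 -m pendant '[[[0,0,0],[0,0,-0.0003],0.5],[[0,0,0],[0,0,-0.0003],0.58],[[0,0,0],[0,0,-0.0003],0.65],[[0,0,0],[0,0,-0.0003],0.65],[[0,0,0],[0,0,-0.02],0.65],[[0,0,0],[0,0,-0.05],0.65],[[0,0,0],[0,0,-0.09],0.65],[[0,0,0],[0,0,-0.13],0.65],[[0,0,0],[0,0,-0.16],0.65]]'; python3 -m pendant '[[[0,0,0],[0.03,0,0],0.65],[[0,0,0],[0.08,0,0],0.65],[[0,0,0],[0.13,0,0],0.65],[[0,0,0],[0.18,0,0],0.65],[[0,0,0],[0.23,0,0],0.65],[[0,0,0],[0.28,0,0],0.65],[[0,0,0],[0.33,0,0],0.65],[[0,0,0],[0.37,0,0],0.65],[[0,0,0],[0.39,0,0],0.65],[[0,0,0],[0.39,0,0],0.65]]'
python3 - <<'E'
from h import *
s=cam("side",tag="9");t=cam("top",tag="9")
cv2.imwrite("pics/v9.png",cv2.resize(t["image"][185:275,295:385],None,fx=6,fy=6,interpolation=2)[:,:,::-1])
cv2.imwrite("pics/v10.png",cv2.resize(s["image"][150:345,150:390],None,fx=3,fy=3,interpolation=2)[:,:,::-1])
x0,y0,U=305,190,4
g=cv2.resize(cv2.cvtColor(t["image"],cv2.COLOR_RGB2GRAY)[y0:y0+75,x0:x0+70],None,fx=U,fy=U,interpolation=cv2.INTER_CUBIC)
bh=cv2.morphologyEx(g,cv2.MORPH_BLACKHAT,cv2.getStructuringElement(cv2.MORPH_ELLIPSE,(31,31))).astype(float)
for q,c,m in blobs(bh>30,30,500):p=(c+.5)/U-.5+[x0,y0];print(q,p.round(2),bh[m].max(),"z21",tray(onz(t,p,.021)),"z57",tray(onz(t,p,.057)),"z48",tray(onz(t,p,.048)))
# bystanders: centroid shift first vs now
for n in("top","side"):
    a,b=load(f"pics/{n}0.npz")["image"],(t if n=="top" else s)["image"]
    for k,lo,hi in(("red",(0,150,60),(6,255,255)),("green",(45,80,40),(80,255,255)),("pink",(160,60,60),(178,255,255)),("orange",(10,90,110),(25,255,255))):
        f=lambda i:[c.round(1).tolist() for q,c,m in blobs(cv2.inRange(cv2.cvtColor(i,cv2.COLOR_RGB2HSV),lo,hi)>0,60,3000)]
        print(n,k,f(a),f(b))
E
```

```text
clock: 36.9
tool_pos: [0.4495, -0.2376, 0.1851]
eef_rot: [0.765, 0.644, 0.0, 0.001]
contact_force: [-0.2, -0.3, -0.5]
opening: 0.65
clock: 37.9
tool_pos: [0.5159, 0.1512, 0.183]
eef_rot: [0.763, 0.646, 0.001, -0.001]
contact_force: [0.6, -1.0, -0.2]
opening: 0.648
88 [331.85 204.09] 59.0 z21 [80.8 43.7] z57 [73.5 46.1] z48 [75.3 45.5]
75 [344.46 204.2 ] 59.0 z21 [88.6 -3.4] z57 [81.   0.1] z48 [82.9 -0.8]
135 [354.82 207.89] 61.0 z21 [ 81.2 -44.1] z57 [ 73.8 -39.6] z48 [ 75.7 -40.7]
47 [371.32 208.68] 38.0 z21 [  88.8 -105.9] z57 [ 81.2 -99.8] z48 [  83.1 -101.4]
183 [370.66 211.11] 45.0 z21 [  79.1 -104.7] z57 [ 71.8 -98.7] z48 [  73.6 -100.2]
89 [328.96 222.63] 57.0 z21 [ 8.7 43.4] z57 [ 3.1 45.8] z48 [ 4.5 45.2]
64 [341.39 223.  ] 55.0 z21 [15.4 -2.8] z57 [9.6 0.7] z48 [11.1 -0.2]
103 [351.65 226.25] 54.0 z21 [  9.8 -42.5] z57 [  4.2 -38. ] z48 [  5.6 -39.2]
315 [368.57 228.52] 50.0 z21 [  12.2 -106.1] z57 [   6.5 -100.1] z48 [   7.9 -101.6]
258 [326.34 241.51] 84.0 z21 [-63.2  42. ] z57 [-67.1  44.4] z48 [-66.1  43.8]
406 [349.51 245.19] 65.0 z21 [-61.9 -45. ] z57 [-65.8 -40.5] z
[... 173 characters left out ...]
33.5  -46. ]
top red [[461.2, 258.3], [220.2, 274.8], [253.1, 277.7]] [[461.3, 258.4], [220.4, 274.8]]
top green [[263.4, 156.4]] [[263.5, 156.4]]
top pink [[218.3, 153.4]] [[218.3, 153.4]]
top orange [[295.9, 149.9], [549.3, 157.1], [329.3, 204.2], [357.0, 208.8], [326.2, 222.0], [354.5, 226.7]] [[296.0, 149.8], [548.1, 157.9]]
side red [[174.3, 226.4], [191.5, 248.7], [407.6, 396.8], [441.1, 409.2]] [[174.3, 226.4], [191.5, 248.7], [407.6, 396.8], [441.1, 409.2]]
side green [[311.8, 189.7]] [[311.8, 189.6]]
side pink [[281.9, 166.3]] [[281.9, 166.3]]
side orange [[343.0, 203.0], [324.1, 256.3], [304.1, 265.9], [346.6, 280.7], [326.0, 291.6]] [[343.0, 203.1], [352.2, 288.0], [331.6, 298.9]]
```

View pics/v9.png

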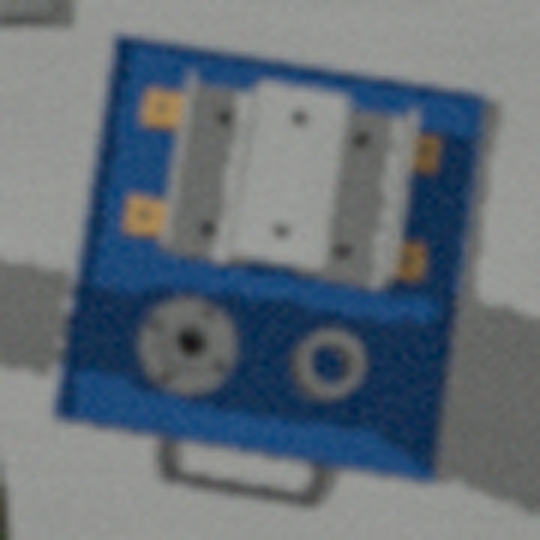

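View pics/v10.png

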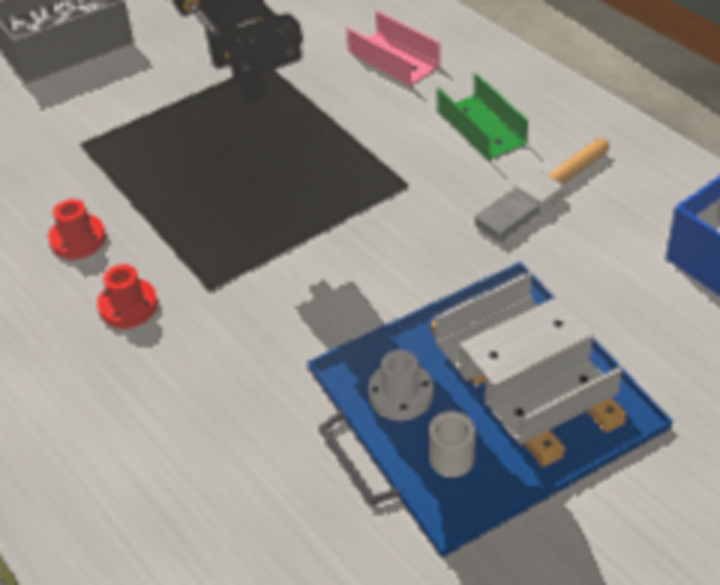

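Everything is in place. In the tray frame the hub is at (−66.1, 43.8) mm, the tube at about (−65, −42) mm and c at (45.3, 0.4) mm. The pictures show the bystanders and look-alikes unmoved, and the gripper is clear at (250,60) in the side crop. Handing in.

```bash
python3 -c "
from plant import r
print(r.finish_job(), r.get_state()['clock'])"
```

```text
the job is handed in; nothing more can be done
the job is handed in; nothing more can be done
```

The whole kit is laid out in the blue tray and the job is handed in, after about 38 s of the 120 s allowed. I placed the two open-up channels on the runners first, then dropped the open-down channel over the slot with a flange in each trough. The hub and tube went on the floor in front last. Each part was lowered until the force reading showed contact, then released.

These are the positions from the last top view, in the tray frame. I aimed for x = 45 and y = ±43 or 0 for the channels, and x = −66 and y = ±43 for the hub and tube.

| Part | x (mm) | y (mm) |
|---|---|---|
| Left open-up channel | 44.8 | 43.5 |
| Right open-up channel | 45.5 | −43.3 |
| Open-down channel | 45.3 | 0.4 |
| Hub | −66 | 44 |
| Tube | −65 | −42 |

- **Channels:** the gap between the two open-up channels came out at about 31 mm, and their yaw is within about 0.02 rad of the tray.
- **Bystanders and look-alikes:** the can, the brush handle and the pink, green and red look-alikes measured unmoved between the first and last pictures. In the last top view the second red hub was not detected, but the side view shows it unmoved. I checked the bolt bin only by eye, and the part of it in view looked unmoved.
- **Forces:** the wrist forces I read stayed below about 10 N.
- **Disagreements:** two-view heights of the runner tops read 15–17 mm against the stated 18 mm, and the channels touched down at 18 mm. The first flange-edge heights of the two open-up channels were rough (30–38 mm against 40 mm).

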